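Battery pack into the receiver case, then fold the lid stay and shut the lid

ROBOT

A 6-joint arm with a two-finger parallel gripper is mounted at the origin on the work surface. World frame = base frame: x ahead of the robot, y to its left, z up, the work surface at z = 0. Lengths are in m, angles in degrees, forces in N, time in s.
With the tool pointing down it reaches from about 0.325 to 0.85 m from the base axis. Payload 4.4 kg.
Tool frame: the origin (TCP) lies at the very end of the fingers, on their centre line; the grasp point (between the pads) lies 19 mm behind it; z points along the fingers, y is the line along which they close (so a half turn about z gives the same grasp; the last joint's range is limited). The gripper opens to 94 mm and grips with 3 to 60 N. Pads are 16 mm wide; open, the fingers measure 119 mm over their backs; the gripper's body (75 mm by 177 mm) begins 78 mm behind the grasp point.
Start: joints at [67.237, 11.837, 88.321, -0, 79.842, -8.623], TCP at [0.14, 0.558, 0.205] pointing down, gripper open.
Joint ranges: [-156.59, 156.59], [-49.26, 127.26], [12.9, 141.05], [-63.56, 243.56], [4.71, 150.69], [-161.64, 161.64]. Speed limits (degrees/s): [159.86, 159.86, 180, 180, 180, 180].

INTERFACE

Orientations are given as [roll, pitch, yaw] about the fixed x, y, z axes, in that order (R = Rz(yaw) Ry(pitch) Rx(roll)).
In Python, from plant import r gives the robot as it stands. Calls block until the motion is done:
- r.move_ptp(position, orientation): joint-space move of the TCP to a pose.
- r.move_linear(position, feed=0.15, rot=None): straight line of the TCP; rot=None keeps the orientation; feed is the mean speed in m/s.
- r.move_j(angles): joint-space move.
- r.command_gripper(opening): opening from 0.0 (shut) to 1.0 (fully open); the grip force is fixed at half the most; returns when the fingers have stopped.
- r.sleep(seconds).
- r.ik(position, orientation): joint angles nearest the present ones, or None.
- r.read_state(): the state.
- r.capture(name): name is "scene" or "top"; returns a dict with "color" (384x512x3 uint8, blue, green, red), "fx", "fy", "cx", "cy" (pixels), "view" (4x4, takes a point from world to camera coordinates). Camera axes: x right, y down, z forward; pixel columns grow to the right and rows downward; lengths in m; the calibration is good to about 2 mm. A picture is of the moment at which its call begins. There is no depth.
A pose or a line that the arm cannot do raises r.PlanningError and nothing moves.
- r.finish_job(): hands the job in; it is judged then, once.
Trained networks look in the newest picture that a camera, given by its name, has taken for a name from the list of things; names that differ only in an ending like _2 or _b are one class to them, and where a whole thing is asked for, a point or a joint stands for the part that bears it (a point fixed in the world has none). Each returns a list of dicts, best first, with "conf" (0 to 1); they miss things now and then, are a little off and sometimes report something else, mostly with a low value. They report only what shows in the picture. A call takes as long as a camera call. They do not tell look-alikes from the thing itself.
- r.recognise(camera, target): "pixel" ([column, row] in pixels, amid what is visible of it).
- r.tip_of(camera, target): "pixel" ([column, row] in pixels: a listed point, or the origin of a listed thing).
The state is a dict: "clock": time; "joint_positions": joint angles; "joint_velocities": joint speeds; "joint_torque": joint torques, N m; "tcp_pos": TCP position; "eef_rot": TCP orientation; "ft_force": force on the tool from outside, world axes, zero at the start; "ft_torque": the same for the moment, N m; "opening": opening from 0.0 (shut) to 1.0 (fully open); "grasp_force": force on a finger pad.
Only numpy, scipy, OpenCV 4.12 (cv2) and the standard library are available. Lean on these libraries where they do the work, as an engineer would, in place of code of your own. Each camera call takes 0.05 s, during which the arm holds its last target. There are 200 camera calls.

TASK

Fit the battery pack into the field receiver case: slide it by its grip onto the black deck under the propped lid and let it drop fully home, lying flat, in its recess, which cannot be seen and lies somewhere along the foot of the back wall, so it must be felt for. Only then push the red knob on the lid stay to break its knee joint, and press the lid fully shut over the pack. Leave the mug, radio and small receiver where they are and let go of everything.

Things in the scene. Friction and masses are not known exactly. Their poses are not given: they have to be found in the camera images.
- case: Grey receiver case, fixed to the table, 150 mm deep (x) x 300 wide (y) x 65 high. Origin: centre of its underside; x points from its open front to its hinge side, y to its left, z up; all case coordinates below are in this frame, in mm. Two solid side bays, each 55 wide with tops at z = 65, flank a level black deck at z = 45 (y -95 to 95), open at the front.
- deck_front (a point): Middle of the deck's open front edge (case x -74, y 0, z 45); axes as the case. The recess is hidden in the deck under the lid: 10 mm deep, 72 mm wide (y), 100 mm long (x -42 to the back wall at 58), square to the case. Its centre lies anywhere from y = -35 to 35 and is not given: it must be felt for.
- back_wall (a point): Foot of the back wall's inner face (case x 58, y 0, z 45), the wall 20 mm high above the deck. A pack held against this wall and swept sideways along the deck drops 10 mm when it is over the recess (clearance 3 mm each side, 5 mm lengthwise). A pack still on the bare deck keeps the lid from shutting.
- hinge (a point): Lid hinge line (case x 75, z 65, along y). The grey lid with a blue panel is 240 mm wide (y -120 to 120), 150 long, 8 thick; it starts propped at 35 degrees, its free edge then at x = -48, z 151 to 158. Shut, it lies level on the side bays, its upper face at z = 73, and ends at x = -75.
- pack_body (a point): Centre of the body of the loose battery pack (about 0.26 kg): a grey block 95 (x) x 66 (y) x 24 (z) mm with a yellow top. Its +x end, with brass contacts, goes in first. An orange neck 18 wide, 12 thick, its top level with the block's, runs 95 mm from the -x end. Seated, this point is 47 mm above the table; on the bare deck 57.
- pack_grip (a point): Centre of the upright orange grip on the pack's neck, 46 (x) x 18 (y) x 36 (z) mm, to be pinched across its y. It lies 119 mm from the body's centre towards the pack's -x and 30 mm higher. Axes as the pack's body. With the pack seated the grip stays outside the case, in front of the shut lid.
- stay_knob (a point): Middle of the red knob on the knee of the folding lid stay, on the case's +y side: a round bar 16 mm across, 48 long, along the case's y (y 162 to 210, this point at 190). As propped it is at about x = -35, z = 85. Pushed along the case's +x (a few newtons) the knee breaks and folds that way only; after 25 mm it stays folded. The stay's steel bars lie at y 156 to 165.
- lid (a joint): Lid angle: 0 = propped open at 35 degrees, 0.61 rad = fully shut. The hinge is stiff: once the stay is broken the lid stays where it is left and takes a few newtons near its free edge to press down.
- stay (a joint): Fold of the stay's knee: 0 = straight and locked (lid propped), grows as the knee folds, about 2.55 rad with the lid shut.
- lid_edge (a point): Point on the lid's upper face, in the middle of its width, 140 mm from the hinge (10 mm from the free edge).
- mug: Red mug, 80 mm across, 95 mm high, bystander; origin under its centre.
- radio: Black radio set, 140 x 160 x 53 mm, bystander; origin under its centre.
- receiver: Small white receiver stick, 85 x 32 x 16 mm, lying flat, bystander; origin under its centre.
Things that resemble listed ones, but are neither listed nor needed, are in the scene too. Of the things that look like the part that bears pack_body, take the one that is farthest from the robot's base at the start.

How it is judged (in metres and radians):
On the way, in this order (a step that is already met when the one before it is completed fails the run):
1. the pack has dropped fully into its recess and lies flat, with the lid still propped on its locked stay (z of pack_body in the frame of case between 0.043 and 0.05 m and x of pack_body in the frame of case between -0.005 and 0.02 m and angle between pack_body's own z axis and vertical below 0.05 rad and value of joint stay below 0.2 rad and value of joint lid below 0.1 rad), for 0.2 s.
2. the knee of the stay is broken (value of joint stay above 0.5 rad), for 0.1 s.
At the end, for the whole second after the job is handed in: The pack lies flat (within 0.05 rad) in its recess, its body's centre 43 to 50 mm above the case's underside, the lid is within about 1.5 degrees of fully shut (joint over 0.585 rad), and nothing moves (z of pack_body in the frame of case between 0.043 and 0.05 m and x of pack_body in the frame of case between -0.005 and 0.02 m and angle between pack_body's own z axis and vertical below 0.05 rad and value of joint lid above 0.585 rad and linear speed of pack below 0.02 m/s); the robot touches nothing.
It fails at once if mug moved or tipped (distance of mug from where it was at the start of the episode above 0.03 m or angle between mug's own z axis and vertical above 0.3 rad).
It fails at once if radio moved (distance of radio from where it was at the start of the episode above 0.03 m).
It fails at once if small receiver moved (distance of receiver from where it was at the start of the episode above 0.03 m).
It also fails if it takes over 70 s, if anything falls off the work surface, if the arm or the gripper's body presses on something with over 40 N, if the wrist force passes 120 N, or if a joint passes its speed limit or range.

## Working session

There is one attempt and no reset: what is moved stays moved. The work goes in short steps, each a Python script; the robot and the scene stay as the last script left them, time stands still between calls to the robot, and variables do not carry over. Pictures are saved under pics/ and viewed, at most 10 in all, crops included, and the job is handed in when it is done.

```bash
mkdir -p pics; ls; python3 - <<'E'
from plant import r
import cv2,numpy as np
for c in("scene","top"):
    d=r.capture(c); cv2.imwrite(f"pics/{c}0.png",d["color"])
    V=np.array(d["view"]); print(c,d["fx"],d["cx"],d["cy"],(-V[:3,:3].T@V[:3,3]).round(3),V[:3,:3].round(3).tolist())
    for t in["pack_body","pack_grip","case","deck_front","back_wall","hinge","stay_knob","lid_edge","mug","radio","receiver"]:
        print(t,[([int(x) for x in q["pixel"]],round(q["conf"],2)) for q in r.tip_of(c,t)][:4])
print(r.read_state())
E
```

```text
pics
scene 405.459698652122 255.70780569985308 197.0597225247863 [1.209 0.5   1.155] [[-0.534, 0.846, -0.006], [0.662, 0.413, -0.625], [-0.526, -0.338, -0.781]]
pack_body [([248, 156], 0.9), ([188, 134], 0.83), ([167, 197], 0.65)]
pack_grip [([238, 175], 0.94), ([207, 146], 0.81), ([194, 170], 0.73)]
case [([259, 246], 0.87)]
deck_front []
back_wall [([249, 253], 0.94)]
hinge [([244, 256], 0.73)]
stay_knob [([319, 249], 0.67)]
lid_edge [([267, 216], 0.68), ([148, 223], 0.51)]
mug [([143, 220], 0.91)]
radio [([382, 266], 0.82)]
receiver [([358, 232], 0.63)]
top 350.6338177740615 253.14246133735577 185.68118670198845 [0.446 0.055 1.376] [[0.029, -1.0, -0.008], [-0.997, -0.029, -0.075], [0.075, 0.01, -0.997]]
pack_body [([299, 254], 0.81), ([339, 176], 0.74)]
pack_grip [([327, 204], 0.81), ([347, 243], 0.81), ([144, 202], 0.71), ([296, 221], 0.64)]
case [([237, 166], 0.93)]
deck_front [([237, 190], 0.75)]
back_wall [([241, 156], 0.69), ([237, 188], 0.56)]
hinge [([237, 147], 0.94), ([238, 172], 0.44)]
stay_knob [([188, 178], 0.51)]
lid_edge [([238, 176], 0.93)]
mug [([337, 141], 0.83), ([145, 201], 0.75), ([176, 228], 0.69), ([330, 205], 0.2)]
radio [([145, 204], 0.73)]
receiver [([177, 228], 0.6)]
{'clock': 1.2, 'joint_positions': array([ 6.72359947e+01,  1.18371031e+01,  8.83219318e+01,  9.72287856e-04,
        7.98399842e+01, -8.62410311e+00]), 'joint_velocities': array([-0.01846453,  0.04268046,  0.07644992,  0.00469143, -0.04275879,
        0.08846139]), 'joint_torque': array([-5.07560799e-04, -3.70888138e+01, -2.81760836e+01,  6.98224478e-02,
        2.76297651e-02,  2.31695145e-05]), 'tcp_pos': array([0.14048626, 0.55758262, 0.20544466]), 'eef_rot': array([ 1.79998887e+02, -7.99127312e-04,  1.65859926e+02]), 'ft_force': array([-0.02900267, -0.30764958,  0.48380526]), 'ft_torque': array([ 0.01372014, -0.00343282, -0.04831297]), 'grasp_force': 0.0, 'opening': 0.9984113903921774}
```

View pics/scene0.png

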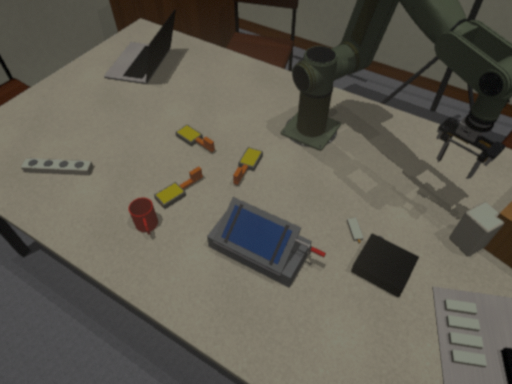

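View pics/top0.png

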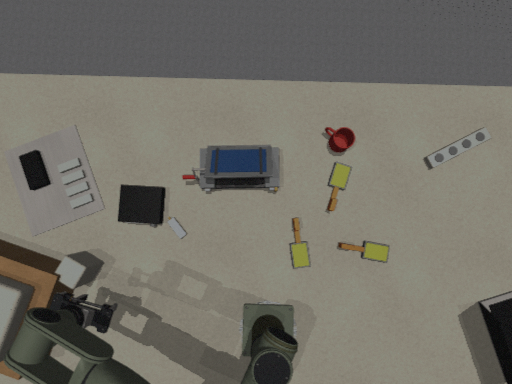

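Candidates for the pack in top: (340,177), (300,255) and (375,252). In scene the same three are near (171,194), (250,157) and (188,133). I'll compute their distances from the base and take a close crop of the pack and case.

```bash
cat > h.py <<'E'
from plant import r
import cv2,numpy as np
def ray(d,px):
    V=np.array(d["view"]);R=V[:3,:3];o=-R.T@V[:3,3]
    v=R.T@np.array([(px[0]-d["cx"])/d["fx"],(px[1]-d["cy"])/d["fy"],1.]);return o,v
def at(d,px,z):
    o,v=ray(d,px);return o+v*(z-o[2])/v[2]
def proj(d,P):
    V=np.array(d["view"]);q=V[:3,:3]@np.asarray(P,float)+V[:3,3]
    return np.array([d["fx"]*q[0]/q[2]+d["cx"],d["fy"]*q[1]/q[2]+d["cy"]])
def blobs(d,lo,hi,z,amin=15):
    m=cv2.inRange(cv2.cvtColor(d["color"],cv2.COLOR_BGR2HSV),lo,hi)
    n,l,s,c=cv2.connectedComponentsWithStats(m)
    return [(c[i].round(1),s[i][4],at(d,c[i],z).round(4)) for i in range(1,n) if s[i][4]>amin]
E
python3 - <<'E'
from h import *
for c in("top","scene"):
    d=r.capture(c)
    print(c,"base px",proj(d,[0,0,0]).round())
    for n,lo,hi,z in(("yellow",(22,120,80),(36,255,255),.024),("orange",(6,150,80),(18,255,255),.04)):
        for b in blobs(d,lo,hi,z): print(n,b,"dist",np.hypot(*b[2][:2]).round(3))
    if c=="top":
        a=cv2.resize(d["color"][125:215,165:295],None,fx=6,fy=6,interpolation=cv2.INTER_CUBIC); cv2.imwrite("pics/case.png",a)
        a=cv2.resize(d["color"][155:220,310:370],None,fx=8,fy=8,interpolation=cv2.INTER_CUBIC); cv2.imwrite("pics/pack.png",a)
E
```

```text
top base px [267. 330.]
yellow (array([339.9, 175.3]), np.int32(293), array([ 0.5973, -0.2648,  0.024 ])) dist 0.653
yellow (array([299.8, 254.8]), np.int32(308), array([ 0.2886, -0.1158,  0.024 ])) dist 0.311
yellow (array([375.9, 251.5]), np.int32(317), array([ 0.3097, -0.4046,  0.024 ])) dist 0.51
orange (array([333.6, 194.9]), np.int32(25), array([ 0.5198, -0.2382,  0.04  ])) dist 0.572
orange (array([331.9, 206.3]), np.int32(31), array([ 0.4764, -0.2322,  0.04  ])) dist 0.53
orange (array([296.5, 232.7]), np.int32(50), array([ 0.3728, -0.0998,  0.04  ])) dist 0.386
orange (array([351.7, 247.2]), np.int32(93), array([ 0.3247, -0.3084,  0.04  ])) dist 0.448
scene base px [310. 129.]
yellow (array([188.5, 132.9]), np.int32(197), array([ 0.3088, -0.4018,  0.024 ])) dist 0.507
yellow (array([250.2, 156.5]), np.int32(229), array([ 0.2887, -0.1143,  0.024 ])) dist 0.311
yellow (array([169.3, 192.8]), np.int32(294), array([ 0.5965, -0.2637,  0.024 ])) dist 0.652
orange (array([204.9, 142.2]), np.int32(119), array([ 0.3304, -0.3003,  0.04  ])) dist 0.446
orange (array([239.8, 171.7]), np.int32(105), array([ 0.3881, -0.0962,  0.04  ])) dist 0.4
orange (array([194.9, 171.2]), np.int32(51), array([ 0.4741, -0.2392,  0.04  ])) dist 0.531
orange (array([186.7, 182.8]), np.int32(64), array([ 0.5355, -0.2295,  0.04  ])) dist 0.583
orange (array([508. , 212.4]), np.int32(82), array([0.0609, 0.7819, 0.04  ])) dist 0.784
```

View pics/case.png

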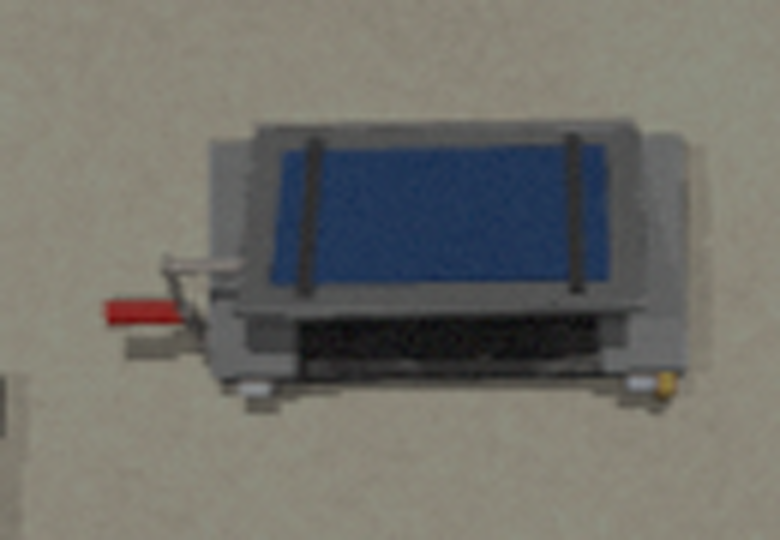

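View pics/pack.png

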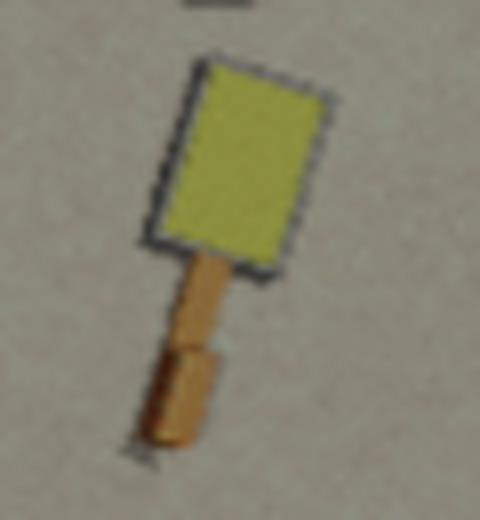

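The crops show the farthest pack, 0.65 m from the base, at top (340,175). Its grip is near (334,204), and its +x end points up and slightly right. The case lies around (237,166) in top, with its knob at about (188,177). Next I fit the case pose and pick up the pack.

```bash
python3 - <<'E'
from h import *
from scipy.optimize import least_squares
import json
pts={"hinge":(75,0,65),"back_wall":(58,0,45),"deck_front":(-74,0,45),"stay_knob":(-35,190,85),"lid_edge":(-35.1,0,151.9),"case":(0,0,0)}
obs=[]
D={}
for c in("top","scene"):
    d=D[c]=r.capture(c)
    for n,p in pts.items():
        q=r.tip_of(c,n)
        if q and q[0]["conf"]>.6: obs.append((c,n,np.array(p)/1e3,np.array(q[0]["pixel"])))
f=lambda u,v:np.array([165+u/6,125+v/6])
for n,p,q in(("BL",(75,150,65),f(210,141)),("BR",(75,-150,65),f(683,134)),("FR",(-75,-150,65),f(686,372)),("FL",(-75,150,65),f(212,380))):
    obs.append(("top",n,np.array(p)/1e3,q))
def W(s,p):
    a=s[2];return np.array([s[0]+np.cos(a)*p[0]-np.sin(a)*p[1],s[1]+np.sin(a)*p[0]+np.cos(a)*p[1],p[2]])
res=lambda s:np.concatenate([proj(D[c],W(s,p))-q for c,n,p,q in obs])
o=least_squares(res,[.6,.1,0],loss="soft_l1")
print(o.x,np.degrees(o.x[2]))
for (c,n,_,_),e in zip(obs,res(o.x).reshape(-1,2).round(1)):print(c,n,e)
m=cv2.inRange(cv2.cvtColor(D["top"]["color"],cv2.COLOR_BGR2HSV),(22,100,70),(36,255,255))[155:200,325:360]
c=cv2.findNonZero(m);b=cv2.boxPoints(cv2.minAreaRect(c))+[325,155]
P=np.array([at(D["top"],q,.024)[:2] for q in b]);e=[P[1]-P[0],P[2]-P[1]];e=max(e,key=np.linalg.norm);e*=np.sign(e[0])
yaw=np.arctan2(e[1],e[0]);ctr=P.mean(0);print("pack",ctr,np.degrees(yaw),np.linalg.norm(e))
grip=ctr-.119*np.array([np.cos(yaw),np.sin(yaw)]);print("grip",grip)
for c in D:print(c,proj(D[c],[*grip,.06]).round(1))
json.dump(dict(case=list(o.x),grip=list(grip),yaw=yaw),open("p.json","w"))
E
```

```text
[0.61236195 0.1224769  0.04259217] 2.440351473166481
top hinge [0.8 0.2]
top back_wall [-0.9 -2.3]
top deck_front [-1.9  0.7]
top stay_knob [1.7 0.1]
top lid_edge [ 1.3 -3.4]
top case [0.  0.3]
scene hinge [ 0.4 -0.9]
scene back_wall [0.3 0.6]
scene lid_edge [ 1.1 -3. ]
scene case [-0.1 -1.3]
top BL [-0.4 -0.4]
top BR [ 0.1 -0.4]
top FR [ 0.3 -0.4]
top FL [-0.6 -0.7]
pack [ 0.59729542 -0.26543644] -15.80583442896014 0.08533402561823815
grip [ 0.48279478 -0.23302343]
top [333.3 204.5]
scene [194.1 169.6]
```

```bash
cat >> h.py <<'E'
import json
S=json.load(open("p.json"));ca=S["case"]
def C(x,y,z):
    """case mm -> world m"""
    a=ca[2];x,y,z=x/1e3,y/1e3,z/1e3
    return [ca[0]+np.cos(a)*x-np.sin(a)*y,ca[1]+np.sin(a)*x+np.cos(a)*y,z]
def toC(p):
    a=ca[2];dx,dy=p[0]-ca[0],p[1]-ca[1]
    return np.array([np.cos(a)*dx+np.sin(a)*dy,-np.sin(a)*dx+np.cos(a)*dy,p[2]])*1e3
cy=np.degrees(ca[2])
def st(tag=""):
    s=r.read_state();a=ca[2];F=s["ft_force"]
    print(tag,"t%.1f"%s["clock"],"case",toC(s["tcp_pos"]).round(1),"F",round(F[0]*np.cos(a)+F[1]*np.sin(a),1),round(-F[0]*np.sin(a)+F[1]*np.cos(a),1),F[2].round(1),"T",s["ft_torque"].round(2),"op",round(s["opening"],3),"g",round(float(s["grasp_force"]),1))
    return s
E
python3 - <<'E'
from h import *
y=S["yaw"];g=np.array(S["grip"])+.008*np.array([np.cos(y),np.sin(y)]);o=[180,0,np.degrees(y)]
r.command_gripper(.6)
r.move_ptp([*g,.14],o); st()
r.move_linear([*g,.023],feed=.1); st()
r.command_gripper(0); st("grip")
r.move_linear([*g,.10],feed=.08); st("up")
d=r.capture("scene");cv2.imwrite("pics/s1.png",cv2.resize(d["color"][100:260,110:310],None,fx=4,fy=4,interpolation=cv2.INTER_CUBIC))
E
```

```text
t5.8 case [-136.6 -351.5  140.1] F 0.1 0.1 0.1 T [-0.03  0.18  0.  ] op 0.603 g 0.0
 t7.1 case [-136.3 -352.7   23.8] F -0.6 0.7 1.0 T [0.07 0.09 0.02] op 0.602 g 0.0
grip t7.8 case [-137.  -351.9   23. ] F 0.2 0.2 0.7 T [0.15 0.15 0.06] op 0.192 g 30.0
up t8.9 case [-137.6 -351.8   99.3] F 0.0 0.1 -2.8 T [ 0.16  0.48 -0.01] op 0.188 g 30.0
```

View pics/s1.png

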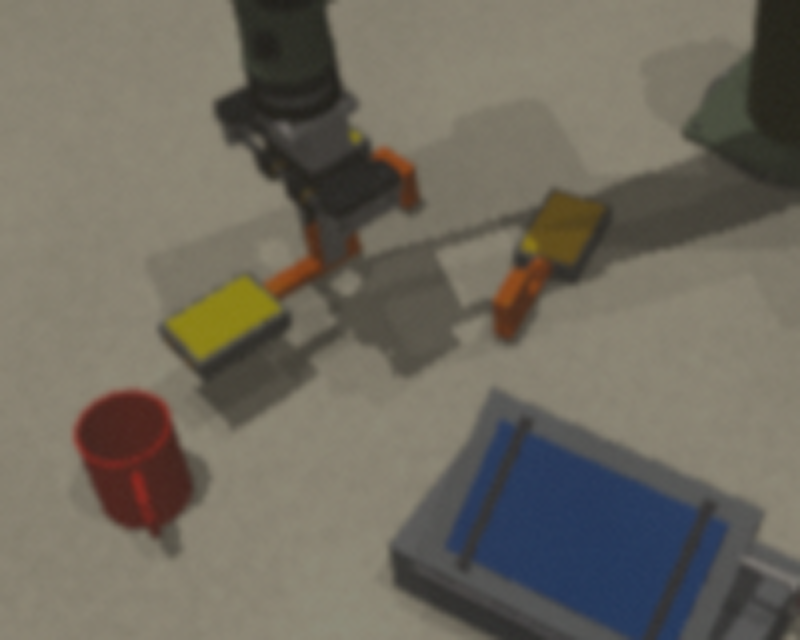

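The picture shows the pack held by its grip, with the yellow body at crop (225,318) and the mug clear at (135,455). It looks close to level. I carry it to the deck front and check for droop there.

```bash
python3 - <<'E'
from h import *
p=r.read_state()["tcp_pos"]; r.move_linear([p[0]-.04,p[1],.13],feed=.2)
r.move_ptp(C(-256,-50,110),[180,0,cy]); st()
r.move_linear(C(-256,-50,85),feed=.1); st()
for c in("top","scene"):
    d=r.capture(c)
    p=toC(r.read_state()["tcp_pos"]); e=np.array(C(p[0]+111,p[1],p[2]+1))
    print(c,"expected",proj(d,e).round(1),[(b[0],b[1]) for b in blobs(d,(22,120,80),(36,255,255),.086)])
    print(" if 10mm low",proj(d,e-[0,0,.01]).round(1))
E
```

```text
t10.6 case [-254.8  -50.6  110.4] F 0.0 -0.6 -2.9 T [-0.01  0.4   0.01] op 0.191 g 30.0
 t10.9 case [-255.9  -50.6   84.8] F -0.4 -0.2 -1.9 T [-0.02  0.42 -0.04] op 0.19 g 30.0
top expected [253.3 205.3] [(array([253.5, 205.5]), np.int32(308)), (array([299.8, 254.8]), np.int32(311)), (array([375.9, 251.5]), np.int32(316))]
 if 10mm low [253.4 205.4]
scene expected [265.7 196.6] [(array([188.5, 132.9]), np.int32(197)), (array([249.9, 156.6]), np.int32(218)), (array([266.1, 196.5]), np.int32(339))]
 if 10mm low [265.7 198.4]
```

The pack is level and its position matches the prediction. I insert it, lower to contact and feel for the back wall.

```bash
python3 - <<'E'
from h import *
r.move_linear(C(-130,-50,76),feed=.1); st("in")
b=r.read_state()["ft_force"][2]
z=72
while z>62:
    r.move_linear(C(-130,-50,z),feed=.03); s=st("dn")
    if s["ft_force"][2]-b>4: break
    z-=1
x=-126
while x<-92:
    r.move_linear(C(x,-50,z),feed=.04); s=st("fw")
    a=ca[2];F=s["ft_force"]
    if F[0]*np.cos(a)+F[1]*np.sin(a)<-8: break
    x+=2 if x>-110 else 4
print(x,z)
E
```

```text
in t12.5 case [-130.7  -49.9   75.9] F 0.8 -0.3 -3.3 T [ 0.01  0.48 -0.  ] op 0.186 g 30.0
dn t12.8 case [-130.6  -50.    71.7] F 0.2 -0.5 -3.0 T [-0.02  0.44  0.03] op 0.189 g 30.0
dn t13.0 case [-130.  -50.   71.] F 0.2 -0.1 -2.9 T [-0.03  0.41  0.  ] op 0.196 g 30.0
dn t13.2 case [-130.  -50.   70.] F 0.1 -0.5 -2.6 T [ 0.01  0.4  -0.05] op 0.189 g 30.0
dn t13.5 case [-130.1  -50.    68.9] F -0.2 -0.2 -3.0 T [-0.06  0.48  0.  ] op 0.19 g 30.0
dn t13.8 case [-129.7  -50.    68.1] F -0.3 -0.0 -2.8 T [-0.03  0.36 -0.01] op 0.188 g 30.0
dn t14.0 case [-129.7  -50.    67.9] F -4.4 0.1 5.9 T [0.01 0.7  0.06] op 0.191 g 30.0
fw t14.2 case [-125.5  -50.    67.6] F -2.5 -0.4 3.7 T [-0.01  0.6   0.07] op 0.187 g 30.0
fw t14.5 case [-121.8  -50.1   67.3] F -3.2 -0.2 5.6 T [-0.08  0.62  0.03] op 0.188 g 30.0
fw t14.8 case [-117.8  -50.    67. ] F -2.1 0.6 2.8 T [-0.05  0.58  0.04] op 0.189 g 30.0
fw t15.0 case [-113.8  -50.    66.8] F -2.9 0.4 1.3 T [-0.02  0.45 -0.04] op 0.188 g 30.0
fw t15.2 case [-109.8  -50.    66.7] F -0.2 0.2 0.2 T [-0.06  0.39 -0.05] op 0.19 g 30.0
fw t15.5 case [-105.7  -50.    66.7] F -0.0 0.1 -0.7 T [ 0.03  0.28 -0.04] op 0.189 g 30.0
fw t15.8 case [-104.   -50.    66.7] F -0.7 -0.0 -0.1 T [-0.03  0.54 -0.06] op 0.191 g 30.0
fw t16.0 case [-101.7  -50.    66.7] F 0.8 1.3 -3.3 T [-0.11  0.34 -0.03] op 0.187 g 30.0
fw t16.2 case [-99.8 -50.   66.7] F -0.3 -0.7 -3.5 T [-0.03  0.41  0.03] op 0.195 g 30.0
fw t16.5 case [-99.6 -50.   66.9] F -5.2 -0.5 3.0 T [-0.21  1.19 -0.03] op 0.193 g 30.0
fw t16.8 case [-99.5 -50.   66.9] F -10.5 -0.1 7.0 T [-0.26  1.83  0.02] op 0.191 g 30.0
-96 67
```

The wall is at TCP x ≈ -99.6, as expected. Now I sweep +y with a light push and a light press, regulating both forces.

```bash
cat > sweep.py <<'E'
from h import *
def sweep(x,y,z,y1,step=2):
    zref=None
    while y<y1:
        y+=step
        r.move_linear(C(x,y,z),feed=.03)
        s=r.read_state();a=ca[2];F=s["ft_force"];fx=F[0]*np.cos(a)+F[1]*np.sin(a);fy=-F[0]*np.sin(a)+F[1]*np.cos(a)
        p=toC(s["tcp_pos"])
        print("t%.1f cmd %.1f %.0f %.1f at"%(s["clock"],x,y,z),p.round(1),"F %.1f %.1f %.1f"%(fx,fy,F[2]),"Tz %.2f"%s["ft_torque"][2])
        if p[2]<62 or abs(fy)>12: print("STOP");break
        if F[2]<-1.5: z-=.5
        elif F[2]>4: z+=.4
        if fx>-1.5: x+=.4
        elif fx<-6: x-=.4
    return x,y,z
E
python3 - <<'E'
from sweep import *
print(sweep(-98.5,-50,66.7,46))
E
```

```text
t17.0 cmd -98.5 -48 66.7 at [-99.6 -48.   66.6] F -5.9 -0.3 2.3 Tz -0.09
t17.3 cmd -98.5 -46 66.7 at [-99.7 -46.8  66.6] F -4.9 -2.5 3.5 Tz -0.31
t17.5 cmd -98.5 -44 66.7 at [-99.8 -45.5  66.6] F -6.0 -4.3 4.0 Tz -0.43
t17.8 cmd -98.9 -42 66.7 at [-99.5 -42.6  66.6] F -5.3 -2.2 2.0 Tz -0.02
t18.0 cmd -98.9 -40 66.7 at [-99.8 -40.8  66.5] F -5.4 -4.0 3.0 Tz -0.35
t18.3 cmd -98.9 -38 66.7 at [-99.6 -38.8  66.6] F -5.4 -2.6 2.5 Tz -0.11
t18.5 cmd -98.9 -36 66.7 at [-99.9 -37.   66.6] F -6.7 -5.1 2.0 Tz -0.41
t18.8 cmd -99.3 -34 66.7 at [-99.6 -34.1  66.5] F -2.7 -2.3 0.8 Tz -0.00
t19.0 cmd -99.3 -32 66.7 at [-99.7 -32.4  66.5] F -4.7 -3.2 0.6 Tz -0.21
t19.3 cmd -99.3 -30 66.7 at [-99.6 -30.1  66.5] F -3.2 -2.4 0.8 Tz -0.01
t19.5 cmd -99.3 -28 66.7 at [-99.7 -28.2  66.5] F -4.1 -2.6 0.4 Tz -0.10
t19.8 cmd -99.3 -26 66.7 at [-99.6 -26.   66.5] F -5.4 -2.1 -0.6 Tz -0.06
t20.0 cmd -99.3 -24 66.7 at [-99.6 -24.   66.5] F -4.0 -2.7 0.7 Tz -0.11
t20.3 cmd -99.3 -22 66.7 at [-99.6 -21.9  66.5] F -4.4 -3.3 0.0 Tz -0.06
t20.5 cmd -99.3 -20 66.7 at [-99.6 -19.8  66.5] F -4.1 -1.5 -0.4 Tz -0.10
t20.8 cmd -99.3 -18 66.7 at [-99.6 -17.7  66.4] F -4.1 -1.6 -0.9 Tz -0.01
t21.0 cmd -99.3 -16 66.7 at [-99.6 -15.6  66.4] F -4.4 -0.6 -1.5 Tz 0.06
t21.3 cmd -99.3 -14 66.7 at [-99.6 -13.7  66.5] F -4.3 0.1 -2.6 Tz 0.03
t21.5 cmd -99.3 -12 66.2 at [-99.6 -11.9  66. ] F -4.7 -0.8 -1.8 Tz 0.05
t21.8 cmd -99.3 -10 65.7 at [-99.7 -10.8  65.7] F -5.8 -2.9 -1.2 Tz -0.26
t22.0 cmd -99.3 -8 65.7 at [-99.8 -10.3  65.8] F -6.4 -6.7 1.1 Tz -0.35
t22.3 cmd -99.7 -6 65.7 at [-99.9  -9.5  65.9] F -6.6 -9.9 -0.5 Tz -0.51
t22.5 cmd -100.1 -4 65.7 at [-100.2   -8.4   66. ] F -5.7 -12.0 0.2 Tz -0.67
t22.8 cmd -100.1 -2 65.7 at [-100.6   -7.3   66. ] F -8.3 -14.3 2.7 Tz -0.76
STOP
(-100.10000000000002, -2, 65.7)
```

At y ≈ -13 the support vanished, and from y ≈ -11 the side wall of the recess caught the pack. So the recess centre is near y -13. I go back and press down there.

```bash
python3 - <<'E'
from h import *
r.move_linear(C(-100.5,-12,66),feed=.03); st()
z=65;y=-12;x=-100.5
for i in range(22):
    r.move_linear(C(x,y,z),feed=.04); s=st("%.1f %.1f"%(y,z))
    F=s["ft_force"]; fy=-F[0]*np.sin(ca[2])+F[1]*np.cos(ca[2])
    if z<=57.9 or F[2]>10: break
    if fy<-4: y-=.7
    elif fy>4: y+=.7
    if F[2]<4: z-=1
E
```

```text
t23.2 case [-99.6 -11.8  66.3] F -1.4 -1.1 -3.4 T [-0.13  0.75 -0.09] op 0.189 g 30.0
-12.0 65.0 t23.5 case [-99.6 -11.7  65.3] F -0.1 1.2 -2.8 T [-0.08  0.54  0.  ] op 0.19 g 30.0
-12.0 64.0 t23.7 case [-100.   -11.8   64.1] F 0.0 -0.7 -3.1 T [-0.05  0.46 -0.02] op 0.191 g 30.0
-12.0 63.0 t24.0 case [-100.5  -12.    62.9] F 0.8 0.9 -1.4 T [-0.01  0.46  0.05] op 0.19 g 30.0
-12.0 62.0 t24.2 case [-100.6  -12.    61.9] F -0.9 -0.1 -2.7 T [ 0.01  0.39 -0.02] op 0.193 g 30.0
-12.0 61.0 t24.5 case [-100.6  -12.    60.9] F -0.0 0.4 -3.4 T [-0.02  0.43 -0.09] op 0.187 g 30.0
-12.0 60.0 t24.7 case [-100.6  -12.    59.9] F -0.5 -0.5 -2.5 T [-0.05  0.43  0.02] op 0.191 g 30.0
-12.0 59.0 t25.0 case [-100.6  -12.    58.9] F 0.7 -0.3 -3.3 T [-0.07  0.41 -0.02] op 0.189 g 30.0
-12.0 58.0 t25.2 case [-100.6  -12.    57.9] F 0.2 -0.5 -2.9 T [-0.08  0.47  0.05] op 0.186 g 30.0
-12.0 57.0 t25.5 case [-100.5  -12.    57. ] F -0.5 0.2 -3.3 T [-0.03  0.37 -0.  ] op 0.189 g 30.0
```

It slid 10 mm in without resistance. I lower to contact, release, and check.

```bash
python3 - <<'E'
from h import *
for z in(56,55,54):
    r.move_linear(C(-100.5,-12,z),feed=.03); s=st(z)
    if s["ft_force"][2]>-1: break
r.command_gripper(.45); st("open")
r.sleep(.3)
p=toC(r.read_state()["tcp_pos"])
r.move_linear(C(p[0],p[1],125),feed=.12)
r.move_linear(C(-190,p[1],200),feed=.25)
r.sleep(.2)
for c in("scene","top"):
    d=r.capture(c)
    for n in("pack_body","pack_grip"):print(c,n,[(np.round(q["pixel"],1),round(q["conf"],2)) for q in r.tip_of(c,n)][:4])
    print(c,"grip seated",proj(d,C(-109,-12,77)).round(1),"deck",proj(d,C(-109,-12,87)).round(1))
    u,v=proj(d,C(-80,0,60)).astype(int)
    cv2.imwrite(f"pics/{c}2.png",cv2.resize(d["color"][v-45:v+45,u-60:u+60],None,fx=5,fy=5,interpolation=cv2.INTER_CUBIC))
a=[cv2.imread(f"pics/{c}2.png") for c in("scene","top")];cv2.imwrite("pics/b2.png",np.vstack(a)[:, :] if 0 else cv2.resize(np.vstack(a),(400,600)))
st()
E
```

```text
56 t25.7 case [-100.5  -12.    56.8] F -3.3 0.6 5.3 T [-0.07  0.77 -0.01] op 0.19 g 30.0
open t26.3 case [-100.4  -12.    56. ] F -0.2 0.4 -0.2 T [0.03 0.14 0.01] op 0.447 g 0.0
scene pack_body [(array([247.6, 156.4]), 0.74), (array([252.7, 253.7]), 0.47)]
scene pack_grip [(array([238.6, 174.9]), 0.79), (array([206.5, 142.9]), 0.6), (array([270.2, 212.3]), 0.41)]
scene grip seated [270.7 210. ] deck [270.8 208.2]
top pack_body [(array([373.7, 250.5]), 0.87), (array([299.5, 253.6]), 0.66)]
top pack_grip [(array([348.3, 244.2]), 0.82), (array([294.1, 225.4]), 0.63), (array([239.7, 198.4]), 0.52)]
top grip seated [242.8 196. ] deck [242.7 195.9]
 t28.5 case [-189.9  -12.   199.7] F -0.6 0.3 -0.7 T [ 0.04  0.12 -0.01] op 0.449 g 0.0
```

View pics/b2.png

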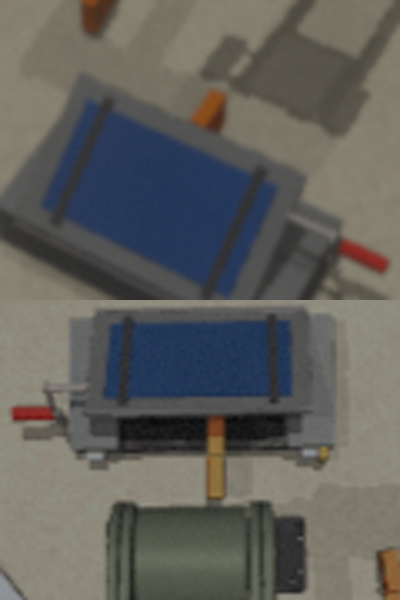

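Seated: the floor contact came 10 mm lower than on the deck. The pictures agree: in the top view the orange grip sticks out straight in front of the deck at (240,198), and the lid is still propped. Next is the knob.

```bash
python3 - <<'E'
from h import *
r.command_gripper(0)
r.move_ptp(C(-150,192,190),[180,0,cy]); 
r.move_linear(C(-85,192,120),feed=.2)
r.move_linear(C(-85,192,74),feed=.15);st("low")
x=-60
r.move_linear(C(x,192,74),feed=.1);st(x)
while x<-8:
    x+=4; r.move_linear(C(x,192,74),feed=.06); s=st(x)
    if np.linalg.norm(s["ft_force"])>25: break
d=r.capture("scene");cv2.imwrite("pics/s3.png",cv2.resize(d["color"][170:300,190:350],None,fx=4,fy=4,interpolation=cv2.INTER_CUBIC))
E
```

```text
low t31.2 case [-85.1 192.2  74.8] F -0.3 -0.1 0.1 T [-0.03  0.15 -0.04] op 0.001 g 0.0
-60 t31.6 case [-59.2 192.2  75.1] F -0.6 -0.4 -0.7 T [-0.    0.18  0.01] op 0.004 g 0.0
-56 t31.8 case [-56.1 192.   74.1] F 1.1 -0.4 0.1 T [0.01 0.09 0.01] op 0.01 g 0.0
-52 t32.1 case [-52.3 192.   73.7] F -0.8 0.8 -0.2 T [ 0.03  0.28 -0.01] op 0.006 g 0.3
-48 t32.3 case [-49.8 192.   72.6] F -4.7 0.8 -3.5 T [ 0.2   0.97 -0.02] op 0.007 g 2.0
-44 t32.6 case [-46.1 191.6  72.3] F -5.0 0.7 -4.0 T [ 0.    1.11 -0.02] op 0.004 g 2.5
-40 t32.8 case [-43.  191.4  71.8] F -4.9 0.8 -4.7 T [-0.06  1.29 -0.01] op 0.003 g 3.0
-36 t33.1 case [-40.3 191.3  70.9] F -7.6 0.1 -5.2 T [0.06 1.57 0.03] op 0.005 g 3.6
-32 t33.3 case [-38.2 191.2  69.7] F -8.9 1.0 -7.3 T [0.08 1.99 0.01] op 0.002 g 4.6
-28 t33.6 case [-36.4 191.2  68.3] F -11.3 0.8 -9.1 T [0.15 2.39 0.01] op 0.007 g 5.8
-24 t33.8 case [-34.8 191.1  66.8] F -13.9 2.0 -11.8 T [ 0.28  2.9  -0.06] op 0.005 g 7.0
-20 t34.1 case [-33.1 191.1  65.3] F -17.2 1.9 -12.4 T [ 0.28  3.43 -0.02] op 0.004 g 8.4
-16 t34.3 case [-31.6 191.   63.8] F -19.1 2.8 -13.5 T [ 0.39  3.91 -0.07] op 0.004 g 9.7
-12 t34.6 case [-30.2 191.   62.3] F -22.5 3.4 -15.7 T [ 0.41  4.59 -0.09] op 0.003 g 11.2
```

View pics/s3.png

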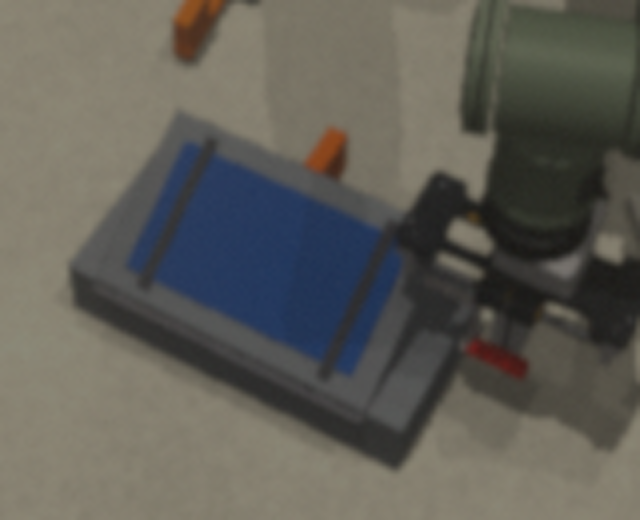

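The knob has moved about 21 mm and is heading down and in, dragging the fingers with it. I follow its arc by commanding lower z.

```bash
python3 - <<'E'
from h import *
for i in range(9):
    p=toC(r.read_state()["tcp_pos"])
    r.move_linear(C(p[0]+13,192,p[2]-3),feed=.1); s=st(i)
    if np.linalg.norm(s["ft_force"])>32 or p[2]<42: break
d=r.capture("scene");cv2.imwrite("pics/s4.png",cv2.resize(d["color"][170:300,190:350],None,fx=4,fy=4,interpolation=cv2.INTER_CUBIC))
for c in("scene","top"):
    r.capture(c);print([(np.round(q["pixel"],1),round(q["conf"],2)) for q in r.tip_of(c,"stay_knob")][:2],[(np.round(q["pixel"],1),round(q["conf"],2)) for q in r.tip_of(c,"lid_edge")][:1])
E
```

```text
0 t34.9 case [-24.5 191.   54.2] F -10.7 0.0 -6.4 T [-0.02  2.15 -0.06] op 0.007 g 5.1
1 t35.2 case [-20.2 190.9  45.5] F -12.4 1.1 -8.7 T [ 0.05  2.4  -0.08] op 0.008 g 5.9
2 t35.4 case [-17.  190.8  36.3] F -13.6 0.1 -8.5 T [-0.01  2.79 -0.06] op 0.004 g 6.8
3 t35.7 case [-15.2 190.7  26.9] F -15.9 0.5 -6.2 T [-0.01  3.11 -0.06] op 0.002 g 7.9
[(array([310.9, 263.5]), 0.61)] [(array([266.4, 224.6]), 0.83)]
[] [(array([239.5, 188.3]), 0.73)]
```

View pics/s4.png

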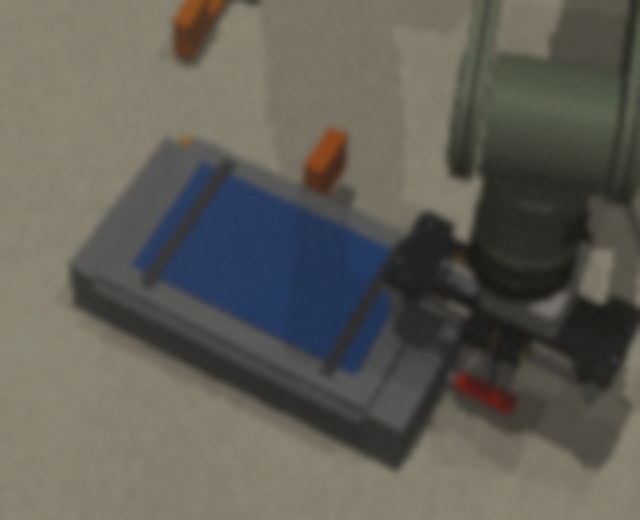

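The lid has come down a long way with the folding stay, and the red knob is now at crop (485,393). I back off and press the lid down near its free edge.

```bash
python3 - <<'E'
from h import *
p=toC(r.read_state()["tcp_pos"])
r.move_linear(C(-75,192,p[2]+5),feed=.15); st("back")
r.move_linear(C(-85,192,190),feed=.3)
r.move_ptp(C(-57,0,175),[180,0,cy]); st("above")
z=150
while z>62:
    r.move_linear(C(-57,0,z),feed=.12); s=st(z); F=s["ft_force"][2]; q=toC(s["tcp_pos"])[2]
    if F>30 or (q<75 and F>20): break
    z-=6 if z>80 else 2
E
```

```text
back t36.6 case [-72.6 192.3  33.2] F 0.5 -0.5 -0.3 T [-0.05  0.14  0.04] op 0.005 g 0.0
above t38.1 case [-57.8   0.7 173.6] F -0.7 0.6 -0.0 T [-0.03  0.15 -0.01] op 0.004 g 0.0
150 t38.5 case [-57.8   1.4 149.2] F 0.3 -0.5 -0.6 T [-0.05  0.16  0.01] op 0.005 g 0.0
144 t38.7 case [-57.    0.3 144.1] F 0.5 -0.0 0.1 T [-0.    0.11  0.01] op 0.005 g 0.0
138 t39.0 case [-5.740e+01 -1.000e-01  1.376e+02] F -0.7 0.1 0.2 T [0.04 0.14 0.  ] op 0.003 g 0.0
132 t39.2 case [-5.750e+01 -1.000e-01  1.314e+02] F 1.1 -0.2 -0.2 T [-0.06  0.17  0.02] op 0.005 g 0.0
126 t39.5 case [-57.5  -0.  125.4] F 0.1 -0.1 0.3 T [ 0.01  0.18 -0.03] op 0.002 g 0.0
120 t39.7 case [-57.5  -0.  119.4] F -0.2 -0.5 0.0 T [0.01 0.2  0.01] op 0.003 g 0.0
114 t40.0 case [-57.5  -0.  113.4] F 1.4 -0.0 0.1 T [0.03 0.15 0.01] op 0.003 g 0.0
108 t40.2 case [-57.5  -0.  107.4] F -0.5 -0.1 -0.0 T [-0.04  0.21 -0.06] op 0.005 g 0.0
102 t40.5 case [-57.5   0.  101.4] F 0.0 -1.1 -0.5 T [-0.02  0.16 -0.02] op 0.006 g 0.0
96 t40.7 case [-57.5  -0.   95.4] F -0.4 -0.5 -1.6 T [0.01 0.15 0.04] op 0.007 g 0.0
90 t41.0 case [-57.5  -0.   89.4] F -0.3 -0.8 0.0 T [-0.03  0.18 -0.06] op 0.002 g 0.0
84 t41.2 case [-57.3   0.   83.6] F 0.5 0.3 -0.4 T [0.01 0.14 0.  ] op 0.005 g 0.0
78 t41.5 case [-57.4  -0.   77.5] F -0.1 0.0 0.4 T [ 0.01  0.14 -0.  ] op 0.007 g 0.0
76 t41.7 case [-57.1   0.   75.9] F 0.1 0.4 -0.8 T [-0.    0.15 -0.01] op 0.003 g 0.0
74 t42.0 case [-57.1  -0.   73.9] F 0.4 0.8 -0.3 T [-0.04  0.09 -0.01] op 0.002 g 0.0
72 t42.2 case [-56.8   0.   73.2] F -2.3 -0.9 7.0 T [-0.08  0.66 -0.  ] op 0.008 g 3.4
70 t42.5 case [-56.8   0.   73.1] F -6.9 -0.5 16.2 T [-0.17  1.5   0.  ] op 0.002 g 8.2
68 t42.7 case [-56.7   0.   73. ] F -10.8 -0.9 26.1 T [-0.28  2.32  0.02] op 0.007 g 13.0
```

The lid was already nearly shut and is now pressed hard at z = 73. I retract and check.

```bash
python3 - <<'E'
from h import *
r.move_linear(C(-57,0,160),feed=.15)
r.move_linear(C(-200,-80,260),feed=.3); r.sleep(.3); st()
for c in("scene","top"):
    d=r.capture(c)
    print(c,"lid_edge exp",proj(d,C(-65,0,73)).round(1),[(np.round(q["pixel"],1),round(q["conf"],2)) for q in r.tip_of(c,"lid_edge")][:1],"mug",[np.round(q["pixel"]) for q in r.tip_of(c,"mug")][:1])
    if c=="scene":cv2.imwrite("pics/s5.png",cv2.resize(d["color"][170:300,120:350],None,fx=3.4,fy=3.4,interpolation=cv2.INTER_CUBIC))
E
```

```text
t44.6 case [-200.   -79.6  259. ] F 0.4 0.8 0.3 T [-0.04  0.12  0.  ] op 0.007 g 0.0
scene lid_edge exp [267.5 221.6] [(array([269. , 224.4]), 0.97)] mug [array([144., 221.])]
top lid_edge exp [239.5 184.3] [(array([238.1, 185.5]), 0.85)] mug [array([338., 143.])]
```

View pics/s5.png

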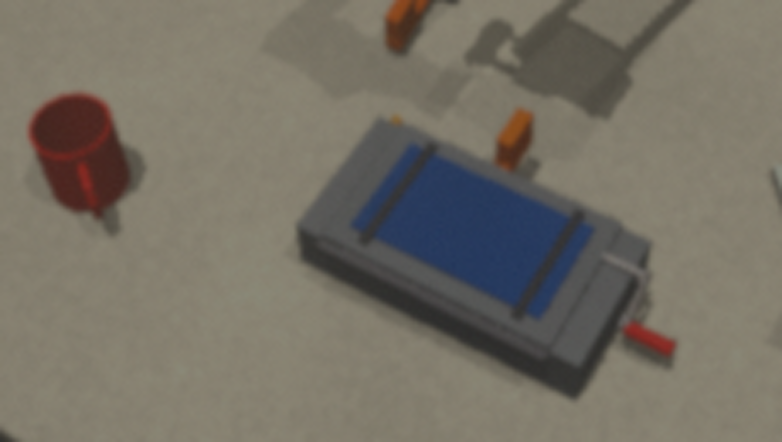

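The lid lies level and shut, with the pack grip at crop (515,140) in front of it. The stay is folded, the mug is untouched, and the arm is clear.

```bash
python3 -c "
from plant import r
print(r.finish_job())"
```

```text
the job is handed in; nothing more can be done
None
```

The pack is seated in its recess (found near case y = -12 mm), the stay is broken and the lid pressed shut at z = 73 mm. The arm touches nothing, and I handed the job in at about 45 s; the interface returned no verdict.

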